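# Slide the coarse dicing cassette into the chopper's track

## Robot

A 7-joint arm with a two-finger parallel gripper is mounted at the origin on the work surface. World frame = base frame: x ahead of the robot, y to its left, z up, the work surface at z = 0. Lengths are in m, angles in rad, forces in N, time in s.
With the tool pointing down it reaches from about 0.425 to 0.825 m from the base axis. Payload 3.6 kg.
Tool frame: the origin (TCP) lies at the very end of the fingers, on their centre line; the grasp point (between the pads) lies 19 mm behind it (env.grip_point_offset is the distance from the TCP to the grasp point, in m); z points along the fingers, y is the line along which they close (so a half turn about z gives the same grasp; the last joint's range is limited). The gripper opens to 85 mm and grips with 20 to 120 N. Pads are 22 mm wide; open, the fingers measure 114 mm over their backs; the gripper's body (76 mm by 85 mm) begins 54 mm behind the grasp point. The pads swing forward as they close: fully open they stand 13 mm farther back than shut.
Start: joints at [-0.026, 0.615, -0.013, 1.423, 0.008, 1.103, -0.04], TCP at [0.65, 0, 0.231] pointing down, gripper open.
Joint ranges: [-3.12, 3.12], [-0.3, 2.06], [-1.34, 1.32], [0.26, 2.42], [-1.36, 4.5], [0.01, 1.98], [-2.84, 2.84]. Speed limits (rad/s): [2.79, 2.79, 3.14, 3.14, 3.14, 3.14, 3.14].

## Interface

Orientations are given as a unit quaternion [x, y, z, w].
In Python, from cell import env gives the robot as it stands.
- The arm moves only by the tool apply_moves, never from a script. Its argument "deltas" is a list of rows, each a list of 7 numbers: the shift along the tool's x, y, z in m, then the turn, a rotation vector about the tool's x, y, z in units of 5 degrees (1.0 is 5 degrees), then the finger opening in m, from 0 to 0.0854. A call has exactly 5 rows; each row is the pose to reach, as a shift and turn from the pose commanded when the call began, along the tool's axes at that moment; what a row does not reach only later rows make up. A row lasts 1/12 s, in which the tool goes at most 41.7 mm and 7.16 degrees, less where a joint would pass 70% of its speed; a pose out of reach is approached as far as the arm can. A call with a gripper value outside its range is refused whole. The fingers move at their own pace and stop on an object; "grip_force" is the grip in N (left out, the last holds). Time passes only in rows, so rows that repeat a pose let the fingers close, or fill a call up. It gives the time, the measured TCP pose, the force, the opening and the grip force at its end, in the units of the state.
- env.get_state(): the state, without advancing time (a new reading comes with each control period).
- env.capture(name): name is "scene" or "side" or "wrist"; returns (picture, depth): 384x512x3 uint8, red, green, blue; 384x512 float32, m along the optical axis (not along the pixel's ray), 0 where there is no reading.
- env.calibration(name): a dict with "vertical_fov" (degrees; the focal length in pixels is half the picture's height over the tangent of half this angle, whatever the lens; pixels are square), "cx", "cy" (the principal point, pixels), "extrinsics" (4x4, takes a point from camera to world coordinates); the wrist camera has in their place "tool_from_camera" (4x4, takes a point from camera to tool coordinates, whose origin is the TCP and whose axes are the flange's). Camera axes: x right, y up, looking along -z (the intrinsics and any distortion apply to the point x, -y, -z); pixel columns grow to the right and rows downward; lengths in m; the calibration is good to about 2 mm. A picture is of the moment at which its call begins: read the wrist's pose just before it. calibration takes no time and is no camera call.
- env.hand_in(): hands the job in; it is judged then, once.
The state is a dict: "t": time; "joints": joint angles; "joint_vel": joint speeds; "joint_torque": joint torques, N m; "position": TCP position; "tcp_rot": TCP orientation; "contact_force": force on the tool from outside, world axes, zero at the start; "wrist_torque": the same for the moment, N m; "width": finger opening in m; "grasp_force": force on a finger pad.
Only numpy, scipy, OpenCV 4.12 (cv2) and the standard library are available. Lean on these libraries where they do the work, as an engineer would, in place of code of your own. Each camera call takes 0.05 s, during which the arm holds its last target. There are 200 camera calls.

## Task

Fit the coarse dicing cassette (the one with the orange grip) into the mini chopper: swing the chopper's lid open by its red side lever, slide the cassette in under the track's lips from the open end until it is fully home against the stop, then shut the lid completely and let go. Leave the grey-gripped cassette and everything else on the counter where they are.

Things in the scene. Friction and masses are not known exactly. Their poses are not given: they have to be found in the camera images.
- coarse_mid (a point): Coarse cassette, to be fitted (60 to 130 g): plate 90 (x) by 80 (y) by 7 mm, white frame, steel grid, with an upright ORANGE fin on its middle, 44 (x) by 10 mm (y), its top 46 mm above the plate's underside. Point: on the vertical centre line, 23 mm above the underside; x along the fin, z up. Same either end first. Starts flat, left or right of the chopper. Held by the fin's very top it swings.
- fine_mid (a point): Fine cassette, same shape but with a GREY fin and a finer grid; not to be moved. It starts on the other side of the chopper. The point is 23 mm above its underside, on its centre line.
- track (a point): Mini chopper, fixed to the counter: white body 160 (x) by 120 (y) by 45 mm. Point: middle of the body's top, which is the flat track floor, 45 mm above the counter. x runs along the track from open end to stop, y to the left, z up (the frame used below). The cassette lies flat on the floor, its x along the track; fully home its centre line is at x = +20 mm.
- entry (a point): Centre of the track's open end, on the floor: x = -80, y = 0, z = 0 mm in the track's frame. From here to x = -30 mm the floor is a bare landing apron between 12 mm high walls that flare outward to the open end. The cassette is held level over it, its front edge short of x = -44 mm, lowered nearly to the floor and slid towards +x.
- lips (a point): Front of the lips, on the centre line at the height of their tops: x = -30, z = +15 mm in the track's frame. Green side guides 85 mm apart carry lips 60 mm apart that overhang the plate's edges, from here to the stop; undersides 11 mm, tops 15 mm above the floor, front ends turned up to 21 mm from x = -44 mm. Nothing wider than 60 mm passes them from above.
- stop (a point): Face of the stop that ends the track, on the centre line at the floor: x = +65, z = 0 mm in the track's frame. The cassette's front edge meets it when fully home.
- lever (a point): Middle of the lid's RED side lever: a round bar 12 mm thick, parallel to the chopper's y, sticking 60 mm out of the lid's left (+y) side, with an 18 mm ball 31 mm outward of this point. Moves with the lid, 101 mm from the hinge line. Lid shut: x = -25, y = +93, z = +30 mm in the track's frame. Clear all round, only the counter below it.
- lid_hinge (a point): Centre of the lid's hinge line, which runs parallel to the chopper's y at the stop end: x = +75, y = 0, z = +15 mm in the track's frame.
- lid (a joint): Angle of the lid, a clear cover in a white frame, 112 by 116 by 44 mm: 0 = shut, grows as its free end (towards the open end) swings up and back, to 1.85 rad. Starts ajar. The hinge is stiff (2 N at the lever): it stays where left. From 1.6 rad it is clear of a gripper holding the cassette from above. A tongue stops it shutting on a cassette part-way in.
- bowl: White porcelain bowl, 150 mm across, 60 mm high; bystander. Origin under its centre.
- sieve: Aluminium sieve, 150 mm across, 45 mm high with a 125 mm handle; bystander. Origin under the bowl's centre.
- pounder: Wooden pounder standing upright, 58 mm across, 160 mm high; bystander. Origin under its centre.
- tongs: Steel tongs lying flat, 190 mm long, 12 mm high; bystander. Origin at the middle of their length, on the counter.
- jar: Jar with a red cap, 60 mm across, 85 mm high; bystander. Origin under its centre.
- cup: Blue cup, 70 mm across, 70 mm high; bystander. Origin under its centre.

How it is judged:
On the way, in this order (a step that is already met when the one before it is completed fails the run):
1. the lid is swung open (beyond 1.2 rad) (value of joint lid above 1.2 rad), for 0.2 s.
2. the orange-gripped cassette has entered the track from the open end: level, in line and with its front edge under the lips, not yet home (x of coarse_mid in the frame of track between -0.068 and 0.012 m and y of coarse_mid in the frame of track between -0.005 and 0.005 m and z of coarse_mid in the frame of track between 0.019 and 0.029 m and angle between the x axis of coarse_mid and the x axis of track, either way round below 0.08 rad), for 0.1 s.
3. the cassette is slid fully home against the stop, with the lid still open (x of coarse_mid in the frame of track between 0.015 and 0.024 m and y of coarse_mid in the frame of track between -0.005 and 0.005 m and z of coarse_mid in the frame of track between 0.019 and 0.029 m and angle between the x axis of coarse_mid and the x axis of track, either way round below 0.08 rad and value of joint lid above 0.8 rad), for 0.2 s.
At the end, for the whole second after the job is handed in: The orange-gripped cassette lies level in the track under the lips, within 5 mm of the stop (centre 15 to 24 mm ahead of the track point) and at rest, the lid is shut to within 0.06 rad, and all bystanders are within 30 mm of where they began (x of coarse_mid in the frame of track between 0.015 and 0.024 m and y of coarse_mid in the frame of track between -0.005 and 0.005 m and z of coarse_mid in the frame of track between 0.019 and 0.029 m and angle between the x axis of coarse_mid and the x axis of track, either way round below 0.08 rad and value of joint lid below 0.06 rad and linear speed of coarse below 0.01 m/s and distance of each of fine_mid, bowl, sieve, pounder, tongs, jar, cup from where it was at the start of the episode below 0.03 m); the robot touches nothing.
It fails at once if a bystander (the grey-gripped cassette, bowl, sieve, pounder, tongs, jar or cup) is moved by 30 mm or more (distance of any of fine_mid, bowl, sieve, pounder, tongs, jar, cup from where it was at the start of the episode above 0.03 m).
It also fails if it takes over 72 s, if anything falls off the work surface, if the arm or the gripper's body presses on something with over 40 N, if the wrist force passes 120 N, or if a joint passes its speed limit or range.

## Working session

There is one attempt and no reset: what is moved stays moved. The work goes in short steps, Python scripts to look and compute and a tool call to move; the robot and the scene stay as the last step left them, time stands still between calls to the robot, and variables do not carry over. Pictures are saved under pics/ and viewed, at most 10 in all, crops included, and the job is handed in when it is done.

Besides the shell and the picture viewer there is one more tool, called after "Call:" in YAML: its name, and indented under it one key for each argument. apply_moves: Moves the arm, as the interface text tells. Its arguments: {"type":"object","properties":{"deltas":{"type":"array","items":{"type":"array","items":{"type":"number"}}},"grip_force":{"type":"number"}},"required":["deltas"]}

```bash
ls; mkdir -p pics; cat > h.py <<'E'
import numpy as np, cv2
from cell import env
from scipy.spatial.transform import Rotation as R
def K(c,h=384):
    return h/2/np.tan(np.radians(c["vertical_fov"])/2)
def pose(s):
    T=np.eye(4);T[:3,:3]=R.from_quat(s["tcp_rot"]).as_matrix();T[:3,3]=s["position"];return T
def grab(n):
    s=env.get_state();im,d=env.capture(n);c=env.calibration(n)
    X=c["extrinsics"] if "extrinsics" in c else pose(s)@np.array(c["tool_from_camera"])
    return im,d,c,np.array(X)
def cloud(d,c,X):
    f=K(c);v,u=np.mgrid[:d.shape[0],:d.shape[1]]
    P=np.stack([(u-c["cx"])/f*d,-(v-c["cy"])/f*d,-d],-1)
    return P@X[:3,:3].T+X[:3,3]
def proj(p,c,X):
    f=K(c);q=(np.asarray(p)-X[:3,3])@X[:3,:3]
    return c["cx"]+f*q[...,0]/-q[...,2], c["cy"]-f*q[...,1]/-q[...,2]
E
python3 - <<'E'
from h import *
ims=[]
for n in("scene","side","wrist"):
    im,d,c,X=grab(n);print(n,{k:v for k,v in c.items() if k not in("extrinsics","tool_from_camera")},X.round(3).tolist(),(d>0).mean())
    np.savez(n+".npz",im=im,d=d,X=X);ims.append(im)
    cv2.imwrite(f"pics/{n}0.png",im[:,:,::-1])
print(env.get_state())
E
```

```text
pics
scene {'vertical_fov': 43.22658057701829, 'cx': 254.05350247988653, 'cy': 190.18537516196798} [[-0.571, -0.631, 0.526, 1.351], [0.821, -0.453, 0.347, 0.517], [0.019, 0.63, 0.777, 1.165], [0.0, 0.0, 0.0, 1.0]] 0.9959208170572916
side {'vertical_fov': 42.68802138306221, 'cx': 257.0221843929693, 'cy': 191.19844344941507} [[0.975, 0.156, -0.156, 0.409], [-0.219, 0.61, -0.762, -1.033], [-0.024, 0.777, 0.629, 0.926], [0.0, 0.0, 0.0, 1.0]] 0.9957529703776041
wrist {'vertical_fov': 70.94276450772064, 'cx': 255.83853418203122, 'cy': 189.53184121448822} [[1.0, -0.0, 0.002, 0.65], [-0.0, 0.948, 0.317, 0.082], [-0.002, -0.317, 0.948, 0.374], [0.0, 0.0, 0.0, 1.0]] 0.9962107340494791
{'t': 0.15, 'joints': array([-0.02649452,  0.61569397, -0.01261558,  1.42451356,  0.00809998,
        1.10339246, -0.04040784]), 'joint_vel': array([-0.00069069, -0.00238223,  0.00335923, -0.00341261, -0.00011876,
        0.00074196, -0.00120183]), 'joint_torque': array([ 9.62922204e-04, -4.69657230e+01,  2.59976937e-01, -1.71251339e+01,
        1.01253757e-02,  7.07855565e-03,  2.07303725e-05]), 'position': array([6.49426332e-01, 1.12601265e-05, 2.30411991e-01]), 'tcp_rot': array([ 7.07088851e-01,  7.07124034e-01, -6.98165555e-04, -6.85819295e-04]), 'contact_force': array([ 0.02158542, -0.60273559, -0.30304428]), 'wrist_torque': array([0.03293328, 0.02555974, 0.00149527]), 'grasp_force': 0.0, 'width': 0.08552124395712497}
```

View pics/scene0.png

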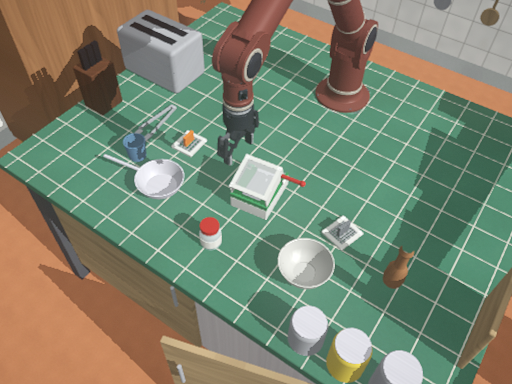

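View pics/side0.png

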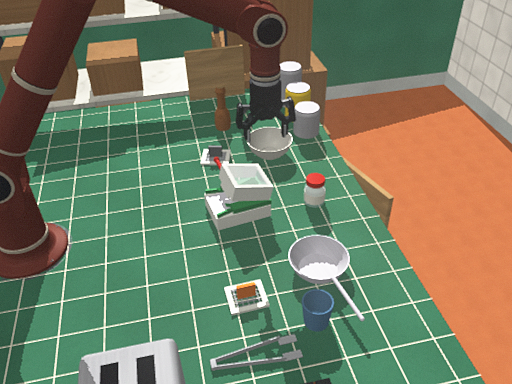

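```bash
python3 - <<'E'
from h import *
for n in("scene","side"):
    z=np.load(n+".npz");im,d,X=z["im"],z["d"],z["X"];c=env.calibration(n)
    P=cloud(d,c,X);hsv=cv2.cvtColor(im,cv2.COLOR_RGB2HSV);H,S,V=[hsv[...,i].astype(int) for i in range(3)]
    for nm,m in dict(red=((H<5)|(H>174))&(S>150)&(V>80),orange=(H>=6)&(H<=18)&(S>190)&(V>150),green=(H>40)&(H<85)&(S>90)).items():
        k,L,st,ce=cv2.connectedComponentsWithStats(m.astype(np.uint8))
        for i in range(1,k):
            if st[i,4]>25:
                q=P[(L==i)&(d>0)];print(n,nm,st[i].tolist(),np.median(q,0).round(3),np.percentile(q,3,0).round(3),np.percentile(q,97,0).round(3))
E
```

```text
scene red [281, 175, 24, 11, 74] [0.537 0.116 0.107] [0.53  0.079 0.101] [0.545 0.145 0.111]
scene red [200, 218, 19, 17, 265] [0.793 0.006 0.084] [ 0.767 -0.019  0.076] [0.813 0.029 0.089]
scene green [227, 6, 16, 9, 41] [-0.233 -0.661  0.002] [-0.244 -0.692 -0.005] [-0.211 -0.621  0.006]
scene green [204, 8, 16, 10, 48] [-0.149 -0.732  0.   ] [-0.197 -0.748 -0.005] [-0.114 -0.711  0.005]
scene green [213, 11, 21, 15, 54] [-0.132 -0.669  0.002] [-0.19  -0.696 -0.005] [-0.112 -0.616  0.008]
scene green [190, 18, 16, 10, 43] [-0.067 -0.722  0.001] [-0.093 -0.746 -0.005] [-0.024 -0.71   0.007]
scene green [199, 21, 27, 16, 122] [-0.053 -0.648  0.001] [-0.095 -0.694 -0.006] [-0.011 -0.613  0.006]
scene green [284, 29, 20, 10, 79] [-0.231 -0.35   0.001] [-0.248 -0.394 -0.004] [-0.21  -0.314  0.006]
scene green [271, 34, 28, 17, 233] [-0.153 -0.353  0.001] [-0.194 -0.393 -0.004] [-0.114 -0.309  0.007]
scene green [304, 37, 21, 11, 91] [-0.229 -0.252  0.001] [-0.245 -0.291 -0.005] [-0.212 -0.211  0.007]
scene green [290, 42, 29, 18, 262] [-0.153 -0.251  0.001] [-0.196 -0.293 -0.005] [-0.11
[... 28230 characters left out ...]
, 47, 18, 411] [ 0.543 -0.486 -0.001] [ 0.504 -0.496 -0.005] [ 0.591 -0.474  0.002]
side green [303, 360, 52, 24, 838] [ 0.659 -0.524 -0.002] [ 0.605 -0.553 -0.005] [ 0.693 -0.504  0.001]
side green [256, 370, 48, 14, 445] [ 0.56  -0.513 -0.001] [ 0.507 -0.53  -0.005] [ 0.593 -0.503  0.002]
side green [55, 373, 23, 11, 188] [ 0.126 -0.413 -0.001] [ 0.102 -0.424 -0.004] [ 0.145 -0.404  0.001]
side green [461, 377, 23, 7, 113] [ 0.928 -0.608 -0.002] [ 0.904 -0.615 -0.005] [ 0.944 -0.603  0.001]
side green [29, 379, 24, 5, 68] [ 0.081 -0.407 -0.002] [ 0.054 -0.413 -0.004] [ 0.095 -0.403  0.003]
side green [237, 380, 16, 4, 35] [ 0.485 -0.506 -0.001] [ 0.466 -0.509 -0.004] [ 0.495 -0.502  0.001]
```

The scene shows the chopper near pixel (258,185), its lid ajar with the red lever at (293,181). The orange cassette is at (190,142) and the grey one at (342,232). The side view shows the open apron at (213,205) and the orange cassette at (246,297).

View pics/wrist0.png

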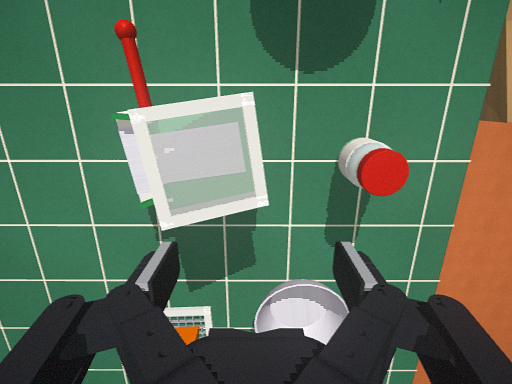

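```bash
python3 - <<'E'
from h import *
def rect(q,nm):
    if len(q)<20: print(nm,len(q));return
    r=cv2.minAreaRect(q[:,:2].astype(np.float32)*1000);print(nm,len(q),np.round(r[0],1),np.round(r[1],1),round(r[2],1),'zmed',np.median(q[:,2]).round(3))
for n in("scene","side","wrist"):
    z=np.load(n+".npz");im,d,X=z["im"],z["d"],z["X"];c=env.calibration(n)
    P=cloud(d,c,X);hsv=cv2.cvtColor(im,cv2.COLOR_RGB2HSV);H,S,V=[hsv[...,i].astype(int) for i in range(3)]
    x,y,zz=P[...,0],P[...,1],P[...,2]
    ch=(x>.45)&(x<.75)&(y>-.12)&(y<.11)&(zz<.2)
    for nm,m in dict(green=ch&(H>40)&(H<90)&(S>90)&(zz>.045)&(zz<.08),floor=ch&(S<60)&(V>120)&(abs(zz-.046)<.008),redlev=(y>.05)&(zz>.09)&(zz<.125)&((H<6)|(H>172))&(S>140)&(x<.6)&(V>70)&(y<.2),
        orange=(H>=5)&(H<=20)&(S>150)&(V>120)&(y<-.1)&(y>-.45)&(x>.4)&(x<.7)&(zz>.01)&(zz<.06),
        plate=(S<60)&(y<-.1)&(y>-.36)&(x>.4)&(x<.64)&(zz>.001)&(zz<.015)&(V>150),
        lidtop=ch&(S<60)&(V>150)&(zz>.075)).items():
        m=cv2.morphologyEx(m.astype(np.uint8),cv2.MORPH_OPEN,np.ones((2,2),np.uint8))>0
        k,L,st,_=cv2.connectedComponentsWithStats(m.astype(np.uint8))
        for i in range(1,k):
            if st[i,4]>30: rect(P[(L==i)&(d>0)],n+" "+nm)
E
```

```text
scene green 238 [635.5  32.9] [ 24.6 112.7] 8.1 zmed 0.059
scene floor 76 [642.2  51.6] [20.8 85. ] 20.7 zmed 0.04
scene redlev 77 [511.  104.3] [83.6 66.7] 23.8 zmed 0.106
scene orange 91 [ 527.6 -288.6] [45.3  9. ] 2.9 zmed 0.029
scene plate 273 [ 525.6 -287.9] [93.7 87.2] 3.3 zmed 0.006
scene lidtop 1558 [544.3  20.2] [218.  114.7] 7.9 zmed 0.115
side green 54 [509.7  52.3] [19.9 46.3] 81.0 zmed 0.051
side green 351 [596.7 -26.4] [189.7  53.7] 24.1 zmed 0.055
side floor 460 [519.2   4.1] [ 62.  114.8] 8.3 zmed 0.044
side floor 44 [603.6 -37.9] [60.1  7.4] 8.2 zmed 0.038
side redlev 39 [534.6 103.5] [12.4 66.9] 3.1 zmed 0.105
side orange 210 [ 527.7 -299.5] [42.7  7.1] 4.7 zmed 0.029
side plate 453 [ 529.  -297.9] [93.5 81.2] 3.1 zmed 0.005
side lidtop 1167 [609.7  80.4] [171.3 236.9] 7.0 zmed 0.115
wrist green 98 [498.9  62.5] [83.3  8. ] 2.7 zmed 0.058
wrist green 85 [514.  -41.3] [96.5 10.9] 45.5 zmed 0.057
wrist floor 1120 [519.4  10.8] [ 59.1 103.8] 7.8 zmed 0.046
wrist redlev 1222 [528.1 120. ] [47.5 96.3] 7.9 zmed 0.107
wrist orange 269 [ 570.6 -148.9] [340.2  37.1] 75.4 zmed 0.024
wrist plate 561 [ 561.1 -145.4] [334.9  84.3] 78.7 zmed 0.007
wrist plate 33 [ 528.6 -284.7] [25.2 11.1] 1.4 zmed 0.006
wrist lidtop 14065 [575.8 -10.2] [166.9 177.5] 8.2 zmed 0.119
```

The wrist view shows the lid over the track at (200,160), its lever bar running from (148,105) to the ball at (125,29), and the open apron at left (135,155). The chopper's yaw is about +8°.

```bash
cat >> h.py <<'E'
def ray(u,v,z,c,X):
    f=K(c);r=X[:3,:3]@np.array([(u-c["cx"])/f,-(v-c["cy"])/f,-1.]);return X[:3,3]+r*(z-X[2,3])/r[2]
def todelta(p,yaw,s=None):
    "tool-axes delta to reach TCP p with closing axis y turned yaw from world x, pointing down"
    s=s or env.get_state();T=pose(s)
    G=np.array([[-np.sin(yaw),np.cos(yaw),0],[np.cos(yaw),np.sin(yaw),0],[0,0,-1.]]).T
    G=np.stack([[-np.sin(yaw),np.cos(yaw),0],[np.cos(yaw),np.sin(yaw),0],[0,0,-1]],1)
    return T[:3,:3].T@(np.array(p)-T[:3,3]), np.degrees(R.from_matrix(T[:3,:3].T@G).as_rotvec())/5
E
python3 - <<'E'
from h import *
n="wrist";z=np.load(n+".npz");im,d,X=z["im"],z["d"],z["X"];c=env.calibration(n)
hsv=cv2.cvtColor(im,cv2.COLOR_RGB2HSV);H,S,V=[hsv[...,i].astype(int) for i in range(3)]
m=((H<6)|(H>172))&(S>140)&(V>60);m[:, 220:]=0
v,u=np.nonzero(m);zc=.103
bar=[ray(a,b,zc,c,X) for a,b in zip(u,v)];bar=np.array(bar)
print("ext",bar.min(0),bar.max(0))
P=cloud(d,c,X)[m];print("ztop pct",np.percentile(P[:,2],[50,90,97]))
b=bar[v>45];vx,vy,x0,y0=cv2.fitLine(b[:,:2].astype(np.float32),cv2.DIST_L2,0,.01,.01).ravel();print("yaw deg",np.degrees(np.arctan2(-vx*np.sign(vy),abs(vy))),x0,y0)
vb=v<40;print("ball",bar[vb].mean(0),"px",u[vb].mean(),v[vb].mean())
ball=bar[vb].mean(0)
yaw=np.radians(8.0);yv=np.array([-np.sin(yaw),np.cos(yaw)])
lev=ball[:2]-.031*yv;print("lever",lev)
# check side & scene ball/bar proj
for n in("scene","side"):
    zz=np.load(n+".npz");c2=env.calibration(n);print(n,proj([*lev,zc],c2,zz["X"]),proj([*ball[:2],zc],c2,zz["X"]))
tz=zc-.019+.0
print(todelta([lev[0],lev[1],tz+.10],yaw)); print(env.get_state()["position"])
E
```

```text
ext [0.52469356 0.07469672 0.103     ] [0.54885849 0.1483196  0.103     ]
ztop pct [0.10736262 0.10955781 0.11083365]
yaw deg 8.254752 0.5390968 0.10231439
ball [0.53360278 0.14001769 0.103     ] px 124.87988826815642 29.75418994413408
lever [0.53791715 0.10931938]
scene (np.float64(291.78543280030465), np.float64(180.15764553949847)) (np.float64(301.69251705225435), np.float64(184.0121629842771))
side (np.float64(220.16233477004573), np.float64(164.20281947320277)) (np.float64(216.9873074790161), np.float64(158.43278249860938))
(array([ 0.10931448, -0.11141269,  0.04662824]), array([-2.24059437e-02, -1.36604499e-03, -1.59942932e+00]))
[6.49426332e-01 1.12601265e-05 2.30411991e-01]
```

Call:
apply_moves:
  deltas:
    - [0.03,-0.03,0.005,0,0,-0.6,0.05]
    - [0.06,-0.06,0.01,0,0,-1.2,0.05]
    - [0.085,-0.09,0.015,0,0,-1.6,0.05]
    - [0.109,-0.111,0.02,0,0,-1.6,0.05]
    - [0.109,-0.111,0.02,0,0,-1.6,0.05]
  grip_force: 20

```text
t: 0.57
position: [0.5326, 0.1165, 0.2103]
tcp_rot: [0.652, 0.758, -0.001, -0.004]
contact_force: [-0.5, 1.2, -0.4]
width: 0.0501
grasp_force: 0.0
```

```bash
python3 - <<'E'
from h import *
im,d,c,X=grab("wrist");np.savez("w1.npz",im=im,d=d,X=X);cv2.imwrite("pics/w1.png",im[:,:,::-1])
hsv=cv2.cvtColor(im,cv2.COLOR_RGB2HSV);H,S,V=[hsv[...,i].astype(int) for i in range(3)]
m=((H<6)|(H>172))&(S>140)&(V>60)
k,L,st,ce=cv2.connectedComponentsWithStats(m.astype(np.uint8))
P=cloud(d,c,X)
for i in range(1,k):
    if st[i,4]>60:
        print(st[i],ce[i],ray(*ce[i],.103,c,X),np.percentile(P[(L==i)],[3,50,97],axis=0).round(3).tolist())
print(env.get_state()["position"])
E
```

```text
[253 157  18  74 845] [261.06035503 191.00473373] [0.53775692 0.11400333 0.103     ] [[0.528, 0.076, 0.103], [0.538, 0.116, 0.108], [0.547, 0.146, 0.111]]
[ 426  278   51   43 1619] [451.18591723 298.74922792] [0.76898634 0.02041467 0.103     ] [[0.765, -0.021, 0.073], [0.787, 0.007, 0.085], [0.815, 0.029, 0.087]]
[0.53584461 0.11310752 0.21088513]
```

View pics/w1.png

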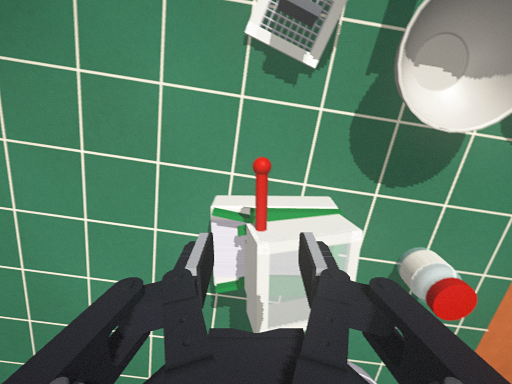

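The open fingers straddle the lever: the ball is at (262,166), the bar root at (261,228), and the finger tips at (200,250) and (310,250).

Call:
apply_moves:
  deltas:
    - [0,0.001,0.035,0,0,0,0.05]
    - [0,0.001,0.07,0,0,0,0.05]
    - [0,0.001,0.1,0,0,0,0.05]
    - [0,0.001,0.126,0,0,0,0.05]
    - [0,0.001,0.126,0,0,0,0.05]

```text
t: 1.03
position: [0.537, 0.1069, 0.0803]
tcp_rot: [0.657, 0.754, -0.005, -0.003]
contact_force: [-0.3, -1.1, -0.3]
width: 0.0503
grasp_force: 0.0
```

Call:
apply_moves:
  deltas:
    - [0,0,0,0,0,0,0.0]
    - [0,0,0,0,0,0,0.0]
    - [0,0,0,0,0,0,0.0]
    - [0,0,0,0,0,0,0.0]
    - [0,0,0,0,0,0,0.0]
  grip_force: 25

```text
t: 1.45
position: [0.5375, 0.1084, 0.0866]
tcp_rot: [0.656, 0.755, -0.002, -0.001]
contact_force: [-4.9, -1.7, 1.7]
width: 0.011
grasp_force: 25.2
```

Call:
apply_moves:
  deltas:
    - [0,0.014,-0.021,0,0,0,0.0]
    - [0,0.032,-0.038,0,0,0,0.0]
    - [0,0.054,-0.05,0,0,0,0.0]
    - [0,0.079,-0.056,0,0,0,0.0]
    - [0,0.099,-0.057,0,0,0,0.0]

```text
t: 1.87
position: [0.6386, 0.123, 0.1471]
tcp_rot: [0.656, 0.755, 0.001, 0.001]
contact_force: [-3.2, -0.8, 2.3]
width: 0.0107
grasp_force: 25.7
```

Call:
apply_moves:
  deltas:
    - [0,0.01,0.0015,0,0,0,0.0]
    - [0,0.02,0.0035,0,0,0,0.0]
    - [0,0.0275,0.006,0,0,0,0.0]
    - [0,0.0275,0.006,0,0,0,0.0]
    - [0,0.0275,0.006,0,0,0,0.0]

```text
t: 2.28
position: [0.6678, 0.1271, 0.1385]
tcp_rot: [0.656, 0.755, 0.003, 0.002]
contact_force: [3.2, -0.3, 4.0]
width: 0.0106
grasp_force: 26.6
```

Call:
apply_moves:
  deltas:
    - [0,0,0,0,0,0,0.04]
    - [0,0,0,0,0,0,0.04]
    - [0,0,-0.04,0,0,0,0.06]
    - [0,0,-0.08,0,0,0,0.0854]
    - [0,0,-0.12,0,0,0,0.0854]

```text
t: 2.7
position: [0.6636, 0.1264, 0.2562]
tcp_rot: [0.656, 0.755, -0.002, -0.001]
contact_force: [1.5, 0.5, -0.3]
width: 0.0709
grasp_force: 0.0
```

Call:
apply_moves:
  deltas:
    - [-0.03,-0.03,0,0,0,0,0.0854]
    - [-0.06,-0.06,0,0,0,0,0.0854]
    - [-0.09,-0.09,0,0,0,0,0.0854]
    - [-0.1,-0.12,0,0,0,0,0.0854]
    - [-0.1,-0.12,0,0,0,0,0.0854]

```text
t: 3.12
position: [0.5521, 0.0042, 0.2549]
tcp_rot: [0.659, 0.752, -0.006, -0.003]
contact_force: [-0.1, 0.8, -0.7]
width: 0.0856
grasp_force: 0.0
```

```bash
python3 - <<'E'
from h import *
im,d,c,X=grab("wrist");np.savez("w2.npz",im=im,d=d,X=X);cv2.imwrite("pics/w2.png",im[:,:,::-1]);print(env.get_state()["position"])
E
```

```text
[0.55594099 0.00757785 0.25566901]
```

View pics/w2.png

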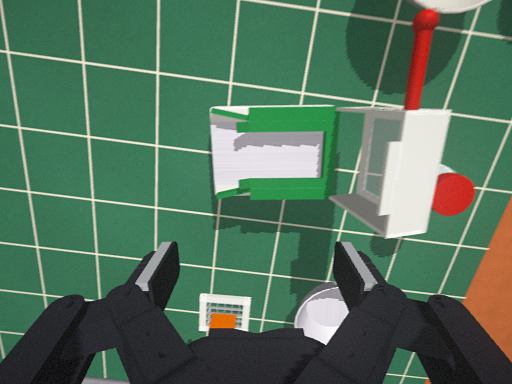

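The lid now stands open on the right (395,170). The track shows clearly: green lips from (245,118) to (335,115) and (245,190) to (335,190), stop inner face near x=322, open end at x=212. The orange cassette is at (225,315).

```bash
python3 - <<'E'
from h import *
z=np.load("w2.npz");im,d,X=z["im"],z["d"],z["X"];c=env.calibration("wrist")
P=cloud(d,c,X);hsv=cv2.cvtColor(im,cv2.COLOR_RGB2HSV);H,S,V=[hsv[...,i].astype(int) for i in range(3)]
g=(H>40)&(H<90)&(S>100)&(P[...,2]>.045)&(P[...,2]<.075);g[:, :205]=0;g[:,345:]=0
k,L,st,ce=cv2.connectedComponentsWithStats(g.astype(np.uint8));print([s.tolist() for s in st if s[4]>50])
v,u=np.nonzero(g)
B=np.array([ray(a,b,.060,c,X)[:2] for a,b in zip(u,v)])
# angle from inner lip edges: per column, top lip lower edge & bottom lip upper edge
up=[];lo=[]
for uu in range(256,318,2):
    r=np.nonzero(g[:,uu])[0];mid=155
    a=r[r<mid];b=r[r>mid]
    if len(a) and len(b): up.append(ray(uu,a.max()+.5,.06,c,X)[:2]);lo.append(ray(uu,b.min()-.5,.06,c,X)[:2])
up,lo=np.array(up),np.array(lo)
for q in(up,lo):
    vx,vy,x0,y0=cv2.fitLine(q.astype(np.float32),cv2.DIST_HUBER,0,.001,.001).ravel();print("edge yaw",np.degrees(np.arctan2(vy,vx)),x0,y0)
yaw=np.radians(8.2);ex=np.array([np.cos(yaw),np.sin(yaw)]);ey=np.array([-ex[1],ex[0]])
print("up y",np.median(up@ey),"lo y",np.median(lo@ey),"mid",(np.median(up@ey)+np.median(lo@ey))/2)
y0=(np.median(up@ey)+np.median(lo@ey))/2
x=B@ex;y=B@ey-y0
print("green y extents",np.percentile(y,[.5,99.5]),"x ext",np.percentile(x,[.5,99.5]))
for lo_,hi in((-.028,.028),(-.04,-.033),(.033,.04)):
    w=x[(y>lo_)&(y<hi)];h,e=np.histogram(w,bins=np.arange(x.min(),x.max()+.003,.003));print(lo_,w.min(),w.max(),list(zip(e.round(3).tolist(),h.tolist()))[:60:1])
# open end edge: white body, z=.045
w=(S<60)&(V>130)&(P[...,2]>.03)&(P[...,2]<.065);w[:,345:]=0;w[:110]=0;w[200:]=0;w[:,:205]=0
rows=[ (r,np.nonzero(w[r])[0].min()) for r in range(125,180,5)]
print("open end x",[round(float(ray(cn-.5,r,.045,c,X)[:2]@ex),4) for r,cn in rows],"stopface",[round(float(ray(np.nonzero(w[r])[0].max()+.5,r,.05,c,X)[:2]@ex),4) for r,_ in rows])
# orange
o=(H>=5)&(H<=20)&(S>150)&(V>120);o[:260]=0
print("o",len(P[o]),np.percentile(P[o],[3,50,97],axis=0).round(3).tolist())
E
```

```text
[[0, 0, 512, 384, 191509], [211, 107, 128, 93, 5099]]
edge yaw 8.73449 0.587842 0.053198718
edge yaw 7.6586795 0.58802795 -0.0068640397
up y -0.03143444615592338 lo y -0.09074249861779948 mid -0.06108847238686144
green y extents [-0.05970341  0.05804988] x ext [0.49434865 0.64464938]
-0.028 0.6295739746340592 0.6449926883843121 [(0.49, 0), (0.493, 0), (0.496, 0), (0.499, 0), (0.502, 0), (0.505, 0), (0.508, 0), (0.511, 0), (0.514, 0), (0.517, 0), (0.52, 0), (0.523, 0), (0.526, 0), (0.529, 0), (0.532, 0), (0.535, 0), (0.538, 0), (0.541, 0), (0.544, 0), (0.547, 0), (0.55, 0), (0.553, 0), (0.556, 0), (0.559, 0), (0.562, 0), (0.565, 0), (0.568, 0), (0.571, 0), (0.574, 0), (0.577, 0), (0.58, 0), (0.583, 0), (0.586, 0), (0.589, 0), (0.592, 0), (0.595, 0), (0.598, 0), (0.601, 0), (0.604, 0), (0.607, 0), (0.61, 0), (0.613, 0), (0.616, 0), (0.619, 0), (0.622, 0), (0.625, 0), (0.628, 44), (0.631, 101), (0.634, 103), (0.637, 102), (0.64, 102), (0.643, 73)]
-0.04 0.523891479587585 0.6445766342623007 [(0.49, 0), (0.493, 0), (0.496, 0), (0.499, 0), (0.502, 0), (0.505, 0), (0.508, 0), (0.511, 0), (0
[... 841 characters left out ...]
0.547, 17), (0.55, 12), (0.553, 18), (0.556, 12), (0.559, 18), (0.562, 12), (0.565, 12), (0.568, 18), (0.571, 12), (0.574, 18), (0.577, 12), (0.58, 17), (0.583, 12), (0.586, 18), (0.589, 12), (0.592, 17), (0.595, 13), (0.598, 14), (0.601, 16), (0.604, 12), (0.607, 18), (0.61, 12), (0.613, 18), (0.616, 12), (0.619, 18), (0.622, 12), (0.625, 17), (0.628, 13), (0.631, 15), (0.634, 13), (0.637, 12), (0.64, 13), (0.643, 10)]
open end x [0.4862, 0.4857, 0.4866, 0.4862, 0.4857, 0.4866, 0.4862, 0.4857, 0.4866, 0.4862, 0.4857] stopface [0.52, 0.5197, 0.6303, 0.6307, 0.6298, 0.6302, 0.6294, 0.6298, 0.6302, 0.6307, 0.6298]
o 3548 [[0.521, -1.03, -0.754], [1.849, -0.717, -0.749], [2.066, -0.288, 0.031]]
```

Call:
apply_moves:
  deltas:
    - [-0.036,-0.008,0,0,0,0,0.0854]
    - [-0.073,-0.017,0,0,0,0,0.0854]
    - [-0.11,-0.025,0,0,0,0,0.0854]
    - [-0.146,-0.035,0,0,0,0,0.0854]
    - [-0.18,-0.043,0,0,0,0,0.0854]

```text
t: 3.58
position: [0.5428, -0.1743, 0.256]
tcp_rot: [0.656, 0.755, -0.0, -0.0]
contact_force: [0.6, 0.2, -0.3]
width: 0.0854
grasp_force: 0.0
```

Call:
apply_moves:
  deltas:
    - [-0.036,-0.009,0.005,0,0,-1,0.0854]
    - [-0.073,-0.018,0.015,0,0,-2,0.0854]
    - [-0.11,-0.027,0.03,0,0,-3,0.0854]
    - [-0.113,-0.0275,0.04,0,0,-4,0.0854]
    - [-0.113,-0.0275,0.045,0,0,-5,0.0854]

```text
t: 4.0
position: [0.5296, -0.2924, 0.2087]
tcp_rot: [0.478, 0.878, -0.001, -0.002]
contact_force: [0.2, 0.6, 0.5]
width: 0.0856
grasp_force: 0.0
```

Call:
apply_moves:
  deltas:
    - [0,0,0,0,0,-1.2,0.0854]
    - [0,0,0,0,0,-2.4,0.0854]
    - [0,0,0,0,0,-3.6,0.0854]
    - [0,0,0,0,0,-4.8,0.0854]
    - [0,0,0,0,0,-6,0.0854]

```text
t: 4.42
position: [0.5322, -0.2878, 0.2107]
tcp_rot: [0.23, 0.973, 0.001, -0.0]
contact_force: [0.2, 1.0, -0.4]
width: 0.0857
grasp_force: 0.0
```

Call:
apply_moves:
  deltas:
    - [0,0,0,0,0,-1.2,0.0854]
    - [0,0,0,0,0,-2.4,0.0854]
    - [0,0,0,0,0,-3.6,0.0854]
    - [0,0,0,0,0,-4.8,0.0854]
    - [0,0,0,0,0,-6,0.0854]

```text
t: 4.83
position: [0.5321, -0.2879, 0.2108]
tcp_rot: [-0.029, 1.0, 0.001, 0.0]
contact_force: [0.4, -0.4, -0.2]
width: 0.0854
grasp_force: 0.0
```

```bash
python3 - <<'E'
from h import *
im,d,c,X=grab("wrist");cv2.imwrite("pics/w3.png",im[:,:,::-1]);s=env.get_state();print(s["position"],s["joints"].round(2),pose(s)[:3,:3].round(3).tolist())
P=cloud(d,c,X);hsv=cv2.cvtColor(im,cv2.COLOR_RGB2HSV);H,S,V=[hsv[...,i].astype(int) for i in range(3)]
o=(H>=5)&(H<=20)&(S>150)&(V>120)&(P[...,2]>.005)&(P[...,2]<.06);q=P[o]
print(len(q),np.percentile(q,[2,50,98],axis=0).round(4).tolist())
t=o&(P[...,2]>.038);v,u=np.nonzero(t);B=np.array([ray(a,b,.046,c,X)[:2] for a,b in zip(u,v)])*1000
print("fin top",cv2.minAreaRect(B.astype(np.float32)))
w=(S<70)&(V>140)&(abs(P[...,2]-.006)<.008)&(abs(P[...,0]-.528)<.08)&(abs(P[...,1]+.293)<.08)
v,u=np.nonzero(w);B=np.array([ray(a,b,.007,c,X)[:2] for a,b in zip(u,v)])*1000
print("plate",len(B),cv2.minAreaRect(B.astype(np.float32)))
E
```

```text
[ 0.53203852 -0.28812953  0.21072378] [ 0.71  0.59 -0.41  1.58  0.26  1.03  1.85] [[-0.998, -0.062, -0.0], [-0.062, 0.998, 0.001], [-0.0, 0.001, -1.0]]
322 [[0.5064, -0.2991, 0.0184], [0.5252, -0.2943, 0.0466], [0.5492, -0.2894, 0.048]]
fin top ((527.6390991210938, -294.3865051269531), (44.612606048583984, 8.393448829650879), 3.2334063053131104)
plate 3475 ((526.4234619140625, -293.018798828125), (155.4794921875, 156.53396606445312), 0.0017331955023109913)
```

View pics/w3.png

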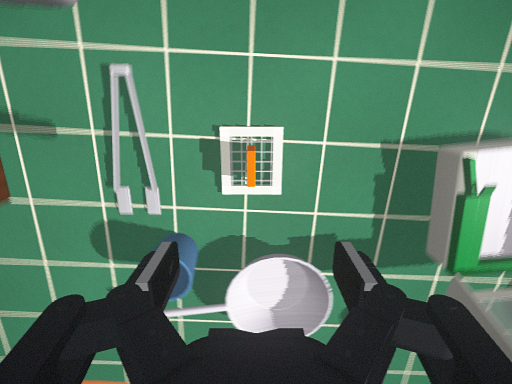

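The orange fin stands at (251,165) on the white plate (251,160), in line with the tool. The fingers' path down is clear of the cup (180,265) and the sieve.

Call:
apply_moves:
  deltas:
    - [0.005,-0.006,0.04,0,0,0.07,0.05]
    - [0.005,-0.006,0.08,0,0,0.07,0.05]
    - [0.005,-0.006,0.12,0,0,0.07,0.05]
    - [0.005,-0.006,0.16,0,0,0.07,0.05]
    - [0.005,-0.006,0.18,0,0,0.07,0.05]

```text
t: 5.3
position: [0.5243, -0.2933, 0.0262]
tcp_rot: [-0.022, 1.0, 0.002, -0.003]
contact_force: [-0.2, -0.9, -0.1]
width: 0.0501
grasp_force: 0.0
```

Call:
apply_moves:
  deltas:
    - [0,0,0.01,0,0,0,0.03]
    - [0,0,0.018,0,0,0,0.03]
    - [0,0,0.018,0,0,0,0.03]
    - [0,0,0.018,0,0,0,0.02]
    - [0,0,0.018,0,0,0,0.02]

```text
t: 5.72
position: [0.5281, -0.2956, 0.0151]
tcp_rot: [-0.023, 1.0, -0.001, 0.002]
contact_force: [-0.2, -0.6, 0.0]
width: 0.0198
grasp_force: 0.0
```

Call:
apply_moves:
  deltas:
    - [0,0,0,0,0,0,0]
    - [0,0,0,0,0,0,0]
    - [0,0,0,0,0,0,0]
    - [0,0,0,0,0,0,0]
    - [0,0,0,0,0,0,0]
  grip_force: 40

```text
t: 6.13
position: [0.528, -0.2958, 0.0151]
tcp_rot: [-0.023, 1.0, -0.001, 0.002]
contact_force: [-1.4, -1.0, 7.1]
width: 0.0095
grasp_force: 40.0
```

Call:
apply_moves:
  deltas:
    - [0,0,-0.015,0,0,0,0]
    - [0,0,-0.045,0,0,0,0]
    - [0,0,-0.08,0,0,0,0]
    - [0,0,-0.115,0,0,0,0]
    - [0,0,-0.115,0,0,0,0]

```text
t: 6.55
position: [0.5311, -0.2968, 0.1358]
tcp_rot: [-0.023, 1.0, -0.003, 0.006]
contact_force: [1.8, 0.1, 0.9]
width: 0.0096
grasp_force: 39.1
```

Call:
apply_moves:
  deltas:
    - [0.005,0.035,0,0,0,-0.2,0]
    - [0.01,0.07,0,0,0,-0.4,0]
    - [0.015,0.105,0,0,0,-0.6,0]
    - [0.02,0.14,0,0,0,-0.8,0]
    - [0.022,0.175,0,0,0,-1.1,0]

```text
t: 6.97
position: [0.4951, -0.1202, 0.1284]
tcp_rot: [-0.071, 0.997, -0.0, -0.0]
contact_force: [0.3, 0.6, -0.6]
width: 0.0094
grasp_force: 39.1
```

```bash
cat >> h.py <<'E'
YAW=np.radians(8.2);EX=np.array([np.cos(YAW),np.sin(YAW)]);EY=np.array([-EX[1],EX[0]]);TR=np.array([.5684,.0201])
def togo(tx,ty,z):
    "delta in tool axes to bring TCP to track (tx,ty), world z; tool x along -track x"
    s=env.get_state();T=pose(s);p=np.r_[TR+tx*EX+ty*EY,z]
    G=np.stack([np.r_[-EX,0],np.r_[EY,0],[0,0,-1]],1)
    r=T[:3,3];q=r[:2]-TR
    print("t",round(s["t"],2),"track pos",(q@EX).round(4),(q@EY).round(4),"z",r[2].round(4),"w",s["width"].round(4),"F",s["contact_force"].round(1),"rel",(T[:3,:3].T@(p-r)).round(4),"rot",(np.degrees(R.from_matrix(T[:3,:3].T@G).as_rotvec())/5).round(2))
E
python3 -c "
from h import *
togo(-.095,0,.1)"
```

```text
Traceback (most recent call last):
  File "h.py", line 33, in togo
    print("t",round(s["t"],2),"track pos",(q@EX).round(4),(q@EY).round(4),"z",r[2].round(4),"w",s["width"].round(4),"F",s["contact_force"].round(1),"rel",(T[:3,:3].T@(p-r)).round(4),"rot",(np.degrees(R.from_matrix(T[:3,:3].T@G).as_rotvec())/5).round(2))
                                                                                                ^^^^^^^^^^^^^^^^
AttributeError: 'float' object has no attribute 'round'
```

Call:
apply_moves:
  deltas:
    - [0.002,0.035,0,0,0,0,0]
    - [0.002,0.07,0,0,0,0,0]
    - [0.002,0.105,0.01,0,0,0,0]
    - [0.002,0.128,0.028,0,0,0,0]
    - [0.002,0.128,0.028,0,0,0,0]

```text
t: 7.38
position: [0.4739, 0.0118, 0.0989]
tcp_rot: [-0.076, 0.997, 0.002, -0.002]
contact_force: [-0.2, -0.0, -0.8]
width: 0.0095
grasp_force: 39.1
```

```bash
sed -i 's/s\["width"\].round(4)/round(float(s["width"]),4)/' h.py; python3 - <<'E'
from h import *
togo(-.095,0,.067)
im,d,c,X=grab("wrist")
im2,d2,c2,X2=grab("side")
a=cv2.resize(im[100:384,60:460],None,fx=1,fy=1);b=cv2.resize(im2[140:260,150:310],(400,300),interpolation=cv2.INTER_CUBIC)
cv2.imwrite("pics/w4.png",np.hstack([cv2.resize(a,(400,300)),b])[:,:,::-1])
P=cloud(d,c,X);hsv=cv2.cvtColor(im,cv2.COLOR_RGB2HSV);H,S,V=[hsv[...,i].astype(int) for i in range(3)]
m=(S<70)&(V>140)&(abs(P[...,2]-.09)<.012)
print("platez",m.sum(),np.percentile(P[m],[2,50,98],axis=0).round(3).tolist())
E
```

```text
t 7.38 track pos -0.0948 0.0052 z 0.0989 w 0.0095 F [-0.2 -0.  -0.8] rel [ 0.0002 -0.0054  0.0318] rot [ 0.05 -0.04  0.11]
platez 7267 [[0.426, -0.031, 0.087], [0.448, 0.01, 0.091], [0.502, 0.051, 0.093]]
```

View pics/w4.png

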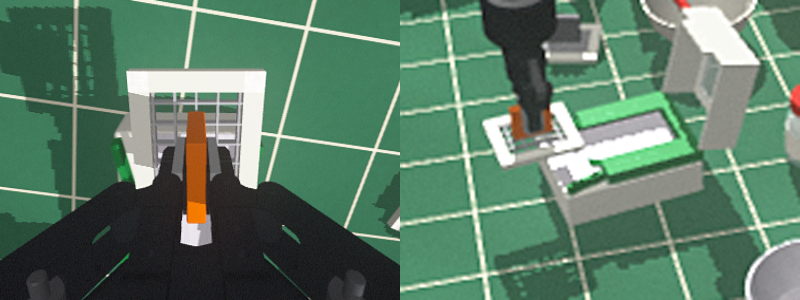

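Left: the plate is held level in the fingers, its rear edge at rows ~70-90, with the fin at (197,170). Right (side view): the plate sits over the apron with its front edge short of the lips, and the lid is clear.

```bash
python3 - <<'E'
from h import *
im,d,c,X=grab("wrist");s=env.get_state();zt=s["position"][2]-.008
P=cloud(d,c,X);hsv=cv2.cvtColor(im,cv2.COLOR_RGB2HSV);H,S,V=[hsv[...,i].astype(int) for i in range(3)]
m=((S<80)&(V>110)&(abs(P[...,2]-zt)<.012))
e=[]
for r in range(175,255,6):
    q=np.nonzero(m[r,150:350])[0]
    if len(q): 
        a,b=[ray(k,r,zt,c,X)[:2]-TR for k in(q.min()+149.5,q.max()+150.5)]; e.append([a@EX,a@EY,b@EY,(a+b)@EY/2])
print(np.round(np.array(e)*1000,1).tolist())
togo(-.095,0,.064)
E
```

```text
[[-133.3, -41.1, 39.0, -1.1], [-129.7, -41.4, 39.3, -1.1], [-126.0, -41.1, 39.0, -1.1], [-122.3, -41.4, 39.3, -1.1], [-118.5, -40.5, 39.0, -0.8], [-114.6, -41.4, 39.3, -1.1], [-110.7, -41.1, 39.0, -1.0], [-106.7, -41.4, 39.3, -1.0], [-102.7, -41.1, 39.0, -1.0], [-98.6, -41.4, 39.4, -1.0], [-94.4, -41.1, 39.1, -1.0], [-90.2, -40.8, 38.8, -1.0], [-85.9, -41.1, 39.1, -1.0], [-81.5, -40.8, 38.8, -1.0]]
t 7.53 track pos -0.0933 -0.0022 z 0.1003 w 0.0094 F [-0.1 -0.7 -2.2] rel [0.0017 0.0023 0.0363] rot [-0.01 -0.   -0.01]
```

Call:
apply_moves:
  deltas:
    - [0.001,0.001,0.012,0,0,0,0]
    - [0.001,0.001,0.024,0,0,0,0]
    - [0.001,0.001,0.034,0,0,0,0]
    - [0.001,0.001,0.036,0,0,0,0]
    - [0.001,0.001,0.036,0,0,0,0]

```text
t: 7.95
position: [0.4754, 0.0043, 0.0641]
tcp_rot: [-0.07, 0.998, -0.0, -0.0]
contact_force: [-0.4, -0.5, -0.9]
width: 0.0095
grasp_force: 39.2
```

```bash
cat > chk.py <<'E'
from h import *
im,d,c,X=grab("wrist");s=env.get_state();zt=s["position"][2]-.008
P=cloud(d,c,X);hsv=cv2.cvtColor(im,cv2.COLOR_RGB2HSV);H,S,V=[hsv[...,i].astype(int) for i in range(3)]
m=((S<80)&(V>110)&(abs(P[...,2]-zt)<.012))
e=[]
for r in range(175,235,6):
    q=np.nonzero(m[r,150:350])[0]
    if len(q): 
        a,b=[ray(k,r,zt,c,X)[:2]-TR for k in(q.min()+149.5,q.max()+150.5)]; e.append([a@EX,a@EY,b@EY,(a+b)@EY/2])
print(np.round(np.array(e)*1000,1).tolist(),"platez",np.median(P[m],0).round(4))
col=m[:,245:262].sum(1);r0=np.nonzero(m[:,215:290].sum(1)>40)[0].min();print("rear edge x",((ray(253,r0-.5,zt,c,X)[:2]-TR)@EX).round(4),r0)
togo(-.06,0,.062)
E
python3 chk.py
```

```text
[[-134.2, -42.6, 37.5, -2.6], [-130.5, -42.9, 37.7, -2.6], [-126.8, -42.0, 37.4, -2.3], [-123.1, -42.9, 37.7, -2.6], [-119.3, -42.6, 37.4, -2.6], [-115.5, -43.0, 37.7, -2.6], [-111.5, -42.7, 37.4, -2.7], [-107.6, -43.0, 37.7, -2.7], [-103.5, -42.7, 37.4, -2.7], [-99.4, -42.4, 37.6, -2.4]] platez [0.459  0.0055 0.0564]
rear edge x -0.1402 165
t 8.0 track pos -0.0939 -0.0021 z 0.0646 w 0.0097 F [-0.1 -0.5 -0.3] rel [-0.0339  0.0022  0.0026] rot [-0.01  0.   -0.04]
```

Call:
apply_moves:
  deltas:
    - [0,0.0024,0.0015,0,0,0,0]
    - [0,0.0024,0.003,0,0,0,0]
    - [0,0.0024,0.003,0,0,0,0]
    - [0,0.0024,0.003,0,0,0,0]
    - [0,0.0024,0.003,0,0,0,0]

```text
t: 8.42
position: [0.475, 0.0083, 0.0615]
tcp_rot: [-0.071, 0.997, -0.0, 0.0]
contact_force: [-0.2, 0.0, -0.4]
width: 0.0094
grasp_force: 39.2
```

```bash
python3 chk.py
```

```text
[[-133.7, -38.8, 41.5, 1.4], [-130.0, -39.1, 41.8, 1.4], [-126.3, -38.8, 41.5, 1.4], [-122.6, -39.1, 41.8, 1.3], [-118.8, -38.8, 41.5, 1.3], [-114.9, -39.1, 41.8, 1.3], [-111.0, -38.8, 41.5, 1.3], [-107.0, -39.1, 41.8, 1.3], [-102.9, -38.9, 41.5, 1.3], [-98.8, -38.5, 41.8, 1.6]] platez [0.4598 0.0076 0.0538]
rear edge x -0.1399 165
t 8.47 track pos -0.0941 0.0016 z 0.0615 w 0.0094 F [-0.5 -0.7 -0.3] rel [-0.0341 -0.0016 -0.0005] rot [-0.    0.   -0.01]
```

Call:
apply_moves:
  deltas:
    - [-0.003,-0.001,0,0,0,0,0]
    - [-0.01,-0.001,0,0,0,0,0]
    - [-0.018,-0.001,0,0,0,0,0]
    - [-0.026,-0.001,0,0,0,0,0]
    - [-0.034,-0.001,0,0,0,0,0]

```text
t: 8.88
position: [0.5101, 0.0123, 0.0613]
tcp_rot: [-0.071, 0.997, 0.0, 0.0]
contact_force: [0.4, 0.0, -0.4]
width: 0.0091
grasp_force: 39.2
```

```bash
python3 chk.py
```

```text
[[-98.4, -39.7, 40.5, 0.4], [-94.8, -40.0, 40.7, 0.4], [-91.1, -39.7, 40.4, 0.4], [-87.4, -40.0, 40.7, 0.4], [-83.6, -54.7, 53.6, -0.5], [-79.7, -56.3, 54.6, -0.9], [-75.8, -51.3, 49.6, -0.9], [-71.8, -50.5, 48.7, -0.9], [-67.8, -49.1, 47.8, -0.6], [-63.6, -48.2, 46.3, -0.9]] platez [0.4955 0.0106 0.053 ]
rear edge x -0.1046 165
t 8.93 track pos -0.0566 0.0007 z 0.0615 w 0.0092 F [ 1.9  0.3 -0.1] rel [ 0.0034 -0.0007 -0.0005] rot [ 0.01  0.05 -0.01]
```

Call:
apply_moves:
  deltas:
    - [-0.006,-0.001,0,0,0,0,0]
    - [-0.014,-0.001,0,0,0,0,0]
    - [-0.022,-0.001,0,0,0,0,0]
    - [-0.03,-0.001,0,0,0,0,0]
    - [-0.04,-0.001,0,0,0,0,0]

```text
t: 9.35
position: [0.549, 0.0168, 0.0612]
tcp_rot: [-0.071, 0.997, -0.0, -0.0]
contact_force: [0.1, -0.5, -1.1]
width: 0.0096
grasp_force: 39.2
```

```bash
python3 chk.py|tail -2
```

```text
rear edge x -0.082 136
t 9.4 track pos -0.0166 -0.0002 z 0.0615 w 0.0095 F [ 2.9  0.1 -0.8] rel [ 0.0434  0.0002 -0.0006] rot [ 0.01  0.05 -0.01]
```

Call:
apply_moves:
  deltas:
    - [-0.007,0,0,0,0,0,0]
    - [-0.014,0,0,0,0,0,0]
    - [-0.021,0,0,0,0,0,0]
    - [-0.028,0,0,0,0,0,0]
    - [-0.034,0,0,0,0,0,0]

```text
t: 9.82
position: [0.5829, 0.0217, 0.0613]
tcp_rot: [-0.071, 0.997, 0.0, 0.0]
contact_force: [-0.1, 0.7, -1.2]
width: 0.0095
grasp_force: 39.2
```

Call:
apply_moves:
  deltas:
    - [-0.001,0,0,0,0,0,0]
    - [-0.002,0,0,0,0,0,0]
    - [-0.003,0,0,0,0,0,0]
    - [-0.004,0,0,0,0,0,0]
    - [-0.004,0,0,0,0,0,0]

```text
t: 10.23
position: [0.586, 0.0221, 0.0613]
tcp_rot: [-0.071, 0.997, 0.0, -0.0]
contact_force: [-0.1, 0.9, -1.1]
width: 0.0092
grasp_force: 39.2
```

```bash
python3 -c "
from h import *
togo(.02,0,.0605)"
```

```text
t 10.23 track pos 0.0177 -0.0005 z 0.0613 w 0.0092 F [-0.1  0.9 -1.1] rel [-0.0023  0.0005  0.0008] rot [ 0.   -0.   -0.01]
```

Contact not yet felt; lower onto the floor and press on in small steps.

Call:
apply_moves:
  deltas:
    - [-0.001,0,0.001,0,0,0,0]
    - [-0.002,0,0.0015,0,0,0,0]
    - [-0.003,0,0.0015,0,0,0,0]
    - [-0.004,0,0.0015,0,0,0,0]
    - [-0.004,0,0.0015,0,0,0,0]

```text
t: 10.65
position: [0.5875, 0.0223, 0.0604]
tcp_rot: [-0.071, 0.997, -0.001, -0.003]
contact_force: [-5.7, -0.7, 7.1]
width: 0.0096
grasp_force: 40.6
```

```bash
python3 -c "
from h import *
togo(.02,0,.0605)"
```

```text
t 10.65 track pos 0.0192 -0.0005 z 0.0604 w 0.0096 F [-5.7 -0.7  7.1] rel [-0.0008  0.0005 -0.0001] rot [-0.01 -0.06 -0.01]
```

Call:
apply_moves:
  deltas:
    - [0,0,0,0,0,0,0]
    - [0,0,0,0,0,0,0]
    - [0,0,-0.0005,0,0,0,0.02]
    - [0,0,-0.0005,0,0,0,0.02]
    - [0,0,-0.0005,0,0,0,0.02]

```text
t: 11.07
position: [0.5905, 0.0228, 0.0604]
tcp_rot: [-0.071, 0.997, 0.0, 0.0]
contact_force: [-0.1, 0.1, 0.1]
width: 0.0202
grasp_force: 0.0
```

Call:
apply_moves:
  deltas:
    - [0,0,-0.01,0,0,0,0.02]
    - [0,0,-0.035,0,0,0,0.02]
    - [0,0,-0.07,0,0,0,0.03]
    - [0,0,-0.11,0,0,0,0.05]
    - [0,0,-0.15,0,0,0,0.05]

```text
t: 11.48
position: [0.5897, 0.0228, 0.2122]
tcp_rot: [-0.071, 0.997, 0.0, -0.0]
contact_force: [1.3, -0.8, -0.2]
width: 0.0498
grasp_force: 0.0
```

Call:
apply_moves:
  deltas:
    - [0.02,0,-0.02,0,0,0,0.05]
    - [0.06,0,-0.04,0,0,0,0.05]
    - [0.1,0,-0.04,0,0,0,0.05]
    - [0.1,0,-0.04,0,0,0,0.05]
    - [0.1,0,-0.04,0,0,0,0.05]

```text
t: 11.9
position: [0.4882, 0.008, 0.251]
tcp_rot: [-0.071, 0.997, -0.001, -0.001]
contact_force: [1.6, 0.8, -0.2]
width: 0.05
grasp_force: 0.0
```

```bash
python3 - <<'E'
from h import *
togo(-.08,0,.25)
im,d,c,X=grab("wrist");im2,d2,c2,X2=grab("side")
P=cloud(d,c,X);hsv=cv2.cvtColor(im,cv2.COLOR_RGB2HSV);H,S,V=[hsv[...,i].astype(int) for i in range(3)]
o=(H>=5)&(H<=20)&(S>150)&(V>120)&(P[...,2]>.08)&(P[...,2]<.1)&(abs(P[...,0]-.58)<.1)
v,u=np.nonzero(o);B=np.array([ray(a,b,.091,c,X)[:2]-TR for a,b in zip(u,v)])*1000
r=cv2.minAreaRect((B@np.stack([EX,EY],1)).astype(np.float32));print("fin in track",r)
red=((H<6)|(H>172))&(S>140)&(V>60)&(P[...,2]>.09);print("lever",np.percentile(P[red],[3,50,97],axis=0).round(3).tolist() if red.any() else None)
hs=cv2.cvtColor(im2,cv2.COLOR_RGB2HSV);P2=cloud(d2,c2,X2);r2=((hs[...,0]<6)|(hs[...,0]>172))&(hs[...,1]>140)&(hs[...,2]>60)&(P2[...,2]>.1)&(abs(P2[...,0]-.65)<.1)
print("side lever",r2.sum(),np.percentile(P2[r2],[3,50,97],axis=0).round(3).tolist() if r2.any() else None)
b=cv2.resize(im2[100:240,150:340],(400,295));cv2.imwrite("pics/w5.png",np.hstack([cv2.resize(im,(400,295)),b])[:,:,::-1])
E
```

```text
t 11.9 track pos -0.0811 -0.0005 z 0.251 w 0.05 F [ 1.6  0.8 -0.2] rel [-0.0011  0.0005  0.001 ] rot [-0.02 -0.02 -0.01]
fin in track ((16.839473724365234, -0.8066902160644531), (7.8430070877075195, 49.31182861328125), 89.99381256103516)
lever [[0.655, 0.14, 0.153], [0.66, 0.152, 0.159], [0.667, 0.162, 0.163]]
side lever 43 [[0.654, 0.108, 0.152], [0.662, 0.138, 0.157], [0.669, 0.156, 0.159]]
```

View pics/w5.png

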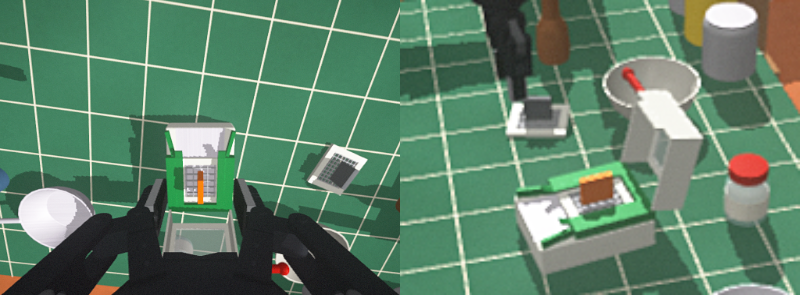

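The cassette is fully home: on the left the fin is at (200,187), between the green lips. On the right the lid stands open with the red ball at (630,78). The next step is to re-grip the lever.

Call:
apply_moves:
  deltas:
    - [-0.035,0.017,0,0,0,0,0.05]
    - [-0.07,0.034,0,0,0,0,0.05]
    - [-0.105,0.051,0,0,0,0,0.05]
    - [-0.14,0.068,0,0,0,0,0.05]
    - [-0.175,0.085,0,0,0,0,0.05]

```text
t: 12.42
position: [0.6552, 0.119, 0.25]
tcp_rot: [-0.071, 0.997, 0.0, 0.001]
contact_force: [1.1, -0.1, -0.8]
width: 0.05
grasp_force: 0.0
```

Call:
apply_moves:
  deltas:
    - [-0.016,0.01,0,0,0,1.2,0.05]
    - [-0.016,0.01,0,0,0,2.4,0.05]
    - [-0.016,0.01,0,0,0,3.6,0.05]
    - [-0.016,0.01,0,0,0,4.8,0.05]
    - [-0.016,0.01,0,0,0,6,0.05]

```text
t: 12.83
position: [0.6682, 0.1306, 0.2494]
tcp_rot: [0.192, 0.981, 0.0, 0.0]
contact_force: [0.2, 0.2, 0.5]
width: 0.0496
grasp_force: 0.0
```

Call:
apply_moves:
  deltas:
    - [0,0,0,0,0,1.2,0.05]
    - [0,0,0,0,0,2.4,0.05]
    - [0,0,0,0,0,3.6,0.05]
    - [0,0,0,0,0,4.8,0.05]
    - [0,0,0,0,0,6,0.05]

```text
t: 13.25
position: [0.6681, 0.1305, 0.2497]
tcp_rot: [0.439, 0.898, 0.0, 0.0]
contact_force: [0.2, -0.2, -0.2]
width: 0.0499
grasp_force: 0.0
```

Call:
apply_moves:
  deltas:
    - [0,0,0,0,0,1.2,0.05]
    - [0,0,0,0,0,2.4,0.05]
    - [0,0,0,0,0,3.6,0.05]
    - [0,0,0,0,0,4.8,0.05]
    - [0,0,0,0,0,6,0.05]

```text
t: 13.67
position: [0.6681, 0.1306, 0.2497]
tcp_rot: [0.657, 0.754, 0.0, 0.0]
contact_force: [0.2, 0.1, -0.0]
width: 0.0501
grasp_force: 0.0
```

```bash
python3 - <<'E'
from h import *
im,d,c,X=grab("wrist");s=env.get_state()
P=cloud(d,c,X);hsv=cv2.cvtColor(im,cv2.COLOR_RGB2HSV);H,S,V=[hsv[...,i].astype(int) for i in range(3)]
m=((H<6)|(H>172))&(S>140)&(V>60)&(P[...,2]>.13)
v,u=np.nonzero(m);B=np.array([ray(a,b,.157,c,X)[:2]-TR for a,b in zip(u,v)])
t=B@np.stack([EX,EY],1);print("bar track x,y pct",np.percentile(t,[2,50,98],axis=0).round(4).tolist(),"z",np.percentile(P[m][:,2],[10,50,90]).round(4))
q=np.array(s["position"]);print((q[:2]-TR)@EX,(q[:2]-TR)@EY,q[2]);print(todelta(np.r_[TR+.111*EX+.094*EY,.1385],YAW))
E
```

```text
bar track x,y pct [[0.108, 0.0581], [0.1139, 0.0993], [0.1205, 0.1301]] z [0.1572 0.1594 0.1614]
0.1143748860013078 0.09544251852533137 0.24973072424943674
(array([-0.00148863, -0.00344604,  0.11122793]), array([ 0.00851539, -0.0019945 , -0.0898946 ]))
```

Call:
apply_moves:
  deltas:
    - [0,0,0.035,0,0,-0.09,0.05]
    - [0,0,0.07,0,0,-0.09,0.05]
    - [0,0,0.1,0,0,-0.09,0.05]
    - [0,0,0.115,0,0,-0.09,0.05]
    - [0,0,0.115,0,0,-0.09,0.05]

```text
t: 14.13
position: [0.6645, 0.1298, 0.1297]
tcp_rot: [0.651, 0.759, -0.004, -0.003]
contact_force: [0.7, 0.4, -0.2]
width: 0.0502
grasp_force: 0.0
```

Call:
apply_moves:
  deltas:
    - [0,0,0,0,0,0,0.0]
    - [0,0,0,0,0,0,0.0]
    - [0,0,0,0,0,0,0.0]
    - [0,0,0,0,0,0,0.0]
    - [0,0,0,0,0,0,0.0]
  grip_force: 25

```text
t: 14.55
position: [0.6682, 0.1301, 0.1374]
tcp_rot: [0.652, 0.758, 0.002, 0.001]
contact_force: [0.6, 0.6, 3.4]
width: 0.0108
grasp_force: 24.5
```

Call:
apply_moves:
  deltas:
    - [0,-0.025,-0.0065,0,0,0,0]
    - [0,-0.05,-0.0065,0,0,0,0]
    - [0,-0.0745,-0.0005,0,0,0,0]
    - [0,-0.097,0.0115,0,0,0,0]
    - [0,-0.112,0.025,0,0,0,0]

```text
t: 14.97
position: [0.5573, 0.114, 0.1137]
tcp_rot: [0.652, 0.758, 0.004, 0.002]
contact_force: [2.4, 1.0, 4.0]
width: 0.0112
grasp_force: 26.3
```

Call:
apply_moves:
  deltas:
    - [0,-0.012,0.016,0,0,0,0]
    - [0,-0.019,0.0295,0,0,0,0]
    - [0,-0.0235,0.042,0,0,0,0]
    - [0,-0.026,0.054,0,0,0,0]
    - [0,-0.026,0.055,0,0,0,0]

```text
t: 15.38
position: [0.5297, 0.11, 0.0549]
tcp_rot: [0.652, 0.758, 0.0, -0.001]
contact_force: [-1.0, 2.0, -0.1]
width: 0.0108
grasp_force: 27.5
```

```bash
python3 -c "
from h import *
togo(-.025,.093,.056)"
```

```text
t 15.38 track pos -0.0255 0.0945 z 0.0549 w 0.0108 F [-1.   2.  -0.1] rel [-0.0015  0.0005 -0.0011] rot [ 1.000e-02 -1.000e-02 -1.791e+01]
```

Call:
apply_moves:
  deltas:
    - [0,0,0.001,0,0,0,0]
    - [0,0,0.002,0,0,0,0]
    - [0,0,0.003,0,0,0,0]
    - [0,0,0.004,0,0,0,0]
    - [0,0,0.004,0,0,0,0]

```text
t: 15.8
position: [0.5298, 0.11, 0.0543]
tcp_rot: [0.652, 0.758, 0.0, -0.001]
contact_force: [-5.4, 0.8, 16.6]
width: 0.0111
grasp_force: 29.1
```

Call:
apply_moves:
  deltas:
    - [0,0,0,0,0,0,0.035]
    - [0,0,0,0,0,0,0.035]
    - [0,0,0,0,0,0,0.035]
    - [0,0,-0.01,0,0,0,0.035]
    - [0,0,-0.04,0,0,0,0.035]

```text
t: 16.22
position: [0.5274, 0.108, 0.0886]
tcp_rot: [0.652, 0.758, -0.004, -0.003]
contact_force: [0.4, 0.5, -0.6]
width: 0.0348
grasp_force: 0.0
```

Call:
apply_moves:
  deltas:
    - [0,0,-0.03,0,0,0,0.05]
    - [0,0,-0.07,0,0,0,0.05]
    - [0,0,-0.11,0,0,0,0.05]
    - [0,0,-0.14,0,0,0,0.05]
    - [0,0,-0.14,0,0,0,0.05]

```text
t: 16.63
position: [0.5344, 0.1097, 0.239]
tcp_rot: [0.652, 0.758, 0.006, 0.005]
contact_force: [1.1, -0.4, -0.3]
width: 0.0499
grasp_force: 0.0
```

```bash
python3 - <<'E'
from h import *
togo(-.025,.093,.056)
im,d,c,X=grab("wrist");im2,d2,c2,X2=grab("side")
P=cloud(d,c,X);hsv=cv2.cvtColor(im,cv2.COLOR_RGB2HSV);H,S,V=[hsv[...,i].astype(int) for i in range(3)]
m=((H<6)|(H>172))&(S>140)&(V>60)&(P[...,0]<.6);print("lever top z (shut ~.081)",np.percentile(P[m][:,2],[10,50,90]).round(4))
b=cv2.resize(im2[100:240,150:340],(400,295));cv2.imwrite("pics/w6.png",np.hstack([cv2.resize(im,(400,295)),b])[:,:,::-1])
E
```

```text
t 16.63 track pos -0.0208 0.0935 z 0.239 w 0.0499 F [ 1.1 -0.4 -0.3] rel [-0.0006 -0.0069  0.1829] rot [  0.15   0.13 -17.93]
lever top z (shut ~.081) [0.079  0.0811 0.0833]
```

View pics/w6.png

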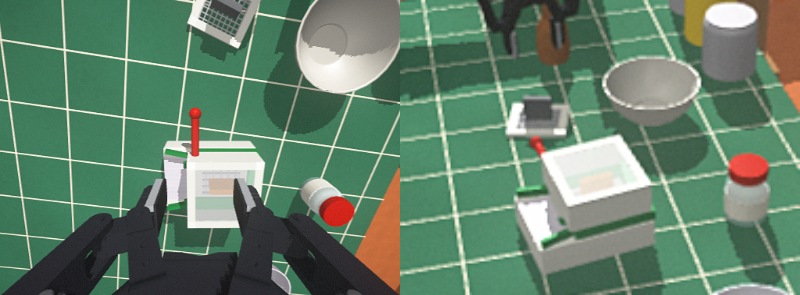

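The lid is shut flat over the cassette, with the orange fin visible through it at (595,182). The lever is at its shut height and the gripper is clear.

```bash
python3 -c "
from cell import env
print(env.hand_in())"
```

```text
the job is handed in; nothing more can be done
None
```

The orange cassette is fully home in the chopper, the lid is shut and released, nothing else on the counter was touched, and the job was handed in at about 17 s; no verdict came back.

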